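Swing out the red-knobbed leg of the vee-block rest

ROBOT

A 7-joint arm with a two-finger parallel gripper is mounted at the origin on a cart in front of the work surface, level with it; the furniture and walls round the work are solid. World frame = base frame: x ahead of the robot, y to its left, z up, the work surface at z = 0. Lengths are in mm, angles in rad, forces in N, time in s.
With the tool pointing down it reaches from about 350 to 900 mm from the base axis. Payload 8.1 kg.
Tool frame: the origin (TCP) lies midway between the tips of the shut fingers; the grasp point (between the pads) lies 19 mm behind it; z points along the fingers, y is the line along which they close (so a half turn about z gives the same grasp; the last joint's range is limited). The gripper opens to 85 mm and grips with 20 to 120 N. Pads are 22 mm wide; open, the fingers measure 114 mm over their backs; the gripper's body (76 mm by 85 mm) begins 54 mm behind the grasp point. The pads swing forward as they close: fully open they stand 13 mm farther back than shut.
Start: joints at [1.138, 0.434, 0.025, 1.573, -0.012, 1.134, -0.075], TCP at [202.385, -591.339, 231.323] pointing down, gripper open.
Joint ranges: [-2.62, 2.62], [-0.44, 2.09], [-1.27, 1.32], [0.08, 2.57], [-1.32, 4.46], [0.12, 2], [-2.74, 2.74]. Speed limits (rad/s): [2.22, 2.22, 3.01, 3.01, 3.14, 3.14, 3.14].

INTERFACE

Orientations are given as a rotation vector (axis times angle).
In Python, from bench import robot gives the robot as it stands.
- The arm moves only by the shell command python3 -m inch 'ROWS' [FORCE]. ROWS is JSON, one flat list of numbers, 7 for each row, row after row: the opening in per cent of the stroke, from 0 (shut) to 100 (fully open), then the shift along the world's x, y, z in mm, then the turn, a rotation vector about the world's x, y, z in degrees. A call has exactly 5 rows; each row is the pose to reach, as a shift and turn from the pose commanded when the call began; what a row does not reach only later rows make up. A row lasts 1/10 s, in which the tool goes at most 50 mm and 8.59 degrees, less where a joint would pass 70% of its speed; a pose out of reach is approached as far as the arm can. A call with a gripper value outside its range is refused whole. The fingers move at their own pace and stop on an object; FORCE is the grip in N (left out, the last holds). Time passes only in rows, so rows that repeat a pose let the fingers close, or fill a call up. It gives the time, the measured TCP pose, the force, the opening and the grip force at its end, in the units of the state.
- robot.get_state(): the state, without advancing time (a new reading comes with each control period).
- robot.read_camera(name): name is "scene" or "top"; returns (picture, depth): 384x512x3 uint8, red, green, blue; 384x512 float32, mm along the optical axis (not along the pixel's ray), 0 where there is no reading.
- robot.camera_model(name): a dict with "vfov" (degrees; the focal length in pixels is half the picture's height over the tangent of half this angle, whatever the lens; pixels are square), "cx", "cy" (the principal point, pixels), "D" ([k1, k2, p1, p2, k3] as OpenCV has them; the pictures are not rectified), "R" (3x3) and "t" (3): a world point X has camera coordinates R X + t. Camera axes: x right, y down, z forward; pixel columns grow to the right and rows downward; lengths in mm; the calibration is good to about 2 mm. A picture is of the moment at which its call begins. camera_model takes no time and is no camera call.
- robot.job_done(): hands the job in; it is judged then, once.
The state is a dict: "time": time; "qpos": joint angles; "qvel": joint speeds; "effort": joint torques, N m; "tool_pos": TCP position; "eef_rot": TCP orientation; "contact_force": force on the tool from outside, world axes, zero at the start; "moment": the same for the moment, N m; "opening": finger opening in mm; "gripper_force": force on a finger pad.
Only numpy, scipy, OpenCV 4.12 (cv2) and the standard library are available. Lean on these libraries where they do the work, as an engineer would, in place of code of your own. Each camera call takes 0.05 s, during which the arm holds its last target. There are 200 camera calls.

TASK

Get the vee-block rest ready for the next sleeve: swing out its red-knobbed stabiliser leg until it snaps over and is fully home against its end stop, then let go of it. Leave the black-knobbed leg folded.

Things in the scene. Friction and masses are not known exactly. Their poses are not given: they have to be found in the camera images.
- red_leg (a joint): Steel rod leg 10 mm thick, red knob. Value in rad, growing anticlockwise seen from above: 0 folded along the plate's side (its start), 1.57 square out at the end stop. A spring strut on its short tail works over centre: it resists with 1 to 4 N at the knob up to 1.15, and a leg let go there springs back; past 1.25 it drives the leg to the stop and holds it there.
- red_knob (a point): Point on the axis of the red knob, 50 mm above the bench. Upright cylinder 18 mm in diameter, from 24 to 70 mm above the bench, at the leg's free end above a rubber foot; 70 mm from the hinge axis. Grip it from above in any direction; it spins freely on its pin. With the leg folded the vee block's side is 27 mm from the knob's skin.
- red_hinge (a point): Point on the upright hinge axis of the red-knobbed leg, 18 mm above the bench; it never moves. The hinge stands on a round steel plate (90 mm across, 12 mm thick) at a corner of the rest: an aluminium plate 130 x 90 x 10 mm, fixed to the bench, with a grey vee block 55 x 48 mm in its middle, top 50 mm above the bench.
- black_leg (a joint): Leg with the black knob, the same as the red-knobbed one but at the diagonally opposite corner of the rest; value in rad, 0 = folded (its start), growing anticlockwise as it is swung out. It shall stay folded.
Not all that is in view belongs to the job. Of the things that look like the part that bears red_leg, the larger one is meant.

How it is judged (in metres and radians):
At the end, for the whole second after the job is handed in: The red-knobbed leg stands still past its dead centre, at 1.45 rad or more (end stop at 1.57), let go; the black-knobbed leg is still folded, under 0.15 rad (value of joint red_leg above 1.45 rad and velocity of joint red_leg between -0.05 and 0.05 rad/s and value of joint black_leg below 0.15 rad); the robot touches nothing.
It also fails if it takes over 38 s, if anything falls off the work surface, if the arm or the gripper's body presses on something with over 40 N, if the wrist force passes 120 N, or if a joint passes its speed limit or range.

## Working session

There is one attempt and no reset: what is moved stays moved. The work goes in short steps, Python scripts to look and compute and a shell command to move; the robot and the scene stay as the last step left them, time stands still between calls to the robot, and variables do not carry over. Pictures are saved under pics/ and viewed, at most 10 in all, crops included, and the job is handed in when it is done.

```bash
mkdir -p pics
cat > h.py <<'E'
import numpy as np,cv2
from bench import robot
def cam(n):
    m=robot.camera_model(n);f=192/np.tan(np.radians(m["vfov"])/2)
    K=np.array([[f,0,m["cx"]],[0,f,m["cy"]],[0,0,1]]);return K,np.array(m["D"],float),np.array(m["R"]),np.array(m["t"]).ravel()
def grab(n):
    p,d=robot.read_camera(n);np.savez(f"pics/{n}.npz",p=p,d=d);return p,d
def world(n,uv,z=None,d=None):
    K,D,R,t=cam(n);uv=np.array(uv,float).reshape(-1,1,2)
    r=np.c_[cv2.undistortPoints(uv,K,D).reshape(-1,2),np.ones(len(uv))]
    if z is None: return (r*np.array(d).reshape(-1,1)-t)@R
    w=r@R;c=-R.T@t;return c+w*((z-c[2])/w[:,2])[:,None]
E
python3 - <<'E'
from h import *
for n in("scene","top"):
    p,d=grab(n);cv2.imwrite(f"pics/{n}1.png",p[...,::-1]);print(n,cam(n))
print(robot.get_state())
E
```

```text
scene (array([[453.66843452,   0.        , 255.13702281],
       [  0.        , 453.66843452, 189.27299334],
       [  0.        ,   0.        ,   1.        ]]), array([-0.05617465,  0.        ,  0.        ,  0.        ,  0.        ]), array([[ 0.7413033 , -0.67091945, -0.01834436],
       [-0.39235351, -0.41101478, -0.8228764 ],
       [ 0.54454398,  0.61719847, -0.56792421]]), array([-374.87425736,  252.50551496,  575.2604097 ]))
top (array([[432.02362089,   0.        , 250.32180273],
       [  0.        , 432.02362089, 194.29210951],
       [  0.        ,   0.        ,   1.        ]]), array([-0.04226282,  0.        ,  0.        ,  0.        ,  0.        ]), array([[-0.00615271, -0.99983819,  0.01690403],
       [-0.98327019,  0.00297155, -0.18212882],
       [ 0.18204912, -0.01774182, -0.98312936]]), array([ 17.83613962, 525.8535959 , 805.57096447]))
{'time': 0.1, 'qpos': array([ 1.13838674,  0.43519094,  0.02496895,  1.57399408, -0.01156687,
        1.13403221, -0.07509966]), 'qvel': array([-0.00032475, -0.00119148,  0.00037756, -0.0019221 , -0.00095542,
        0.00114141, -0.00056097]), 'effort': array([ 3.00901134e-03, -6.71760607e+01,  1.02790643e+00, -3.16901565e+01,
        1.57783041e-02,  7.24719866e-03,  4.98790837e-05]), 'tool_pos': array([ 202.20730014, -590.89973985,  230.58569265]), 'eef_rot': array([-3.09758138e+00, -5.15406470e-01,  6.31193824e-04]), 'contact_force': array([-0.22809856, -0.41701959,  0.01427239]), 'moment': array([-0.00737494, -0.03639932,  0.05363886]), 'gripper_force': 0.0, 'opening': 85.38839303056193}
```

View pics/top1.png

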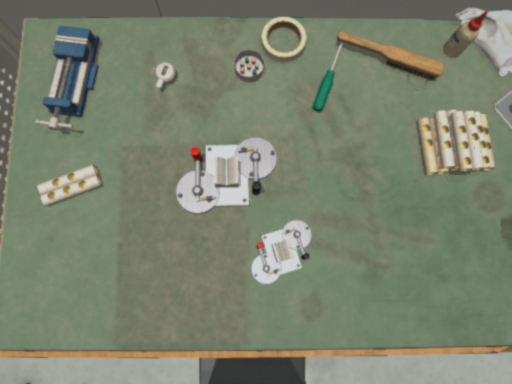

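View pics/scene1.png

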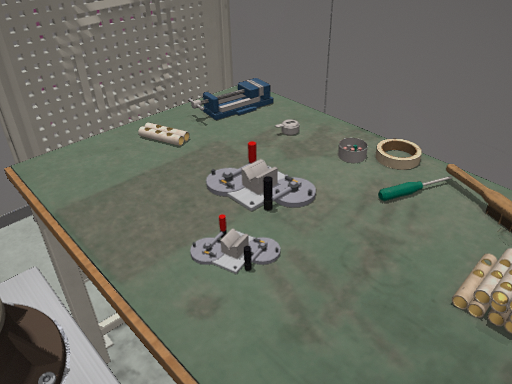

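Two candidates in the top picture: the larger rest at (227,175), with its red knob at (196,153), and the smaller one at (281,252), with its red knob at (260,246). The larger one fits "the larger one is meant". I'll confirm that with an enlarged crop and measured sizes.

Run:
```python
from h import *
p=np.load("pics/top.npz")["p"];d=np.load("pics/top.npz")["d"]
c=cv2.resize(p[125:290,165:325],None,fx=3.6,fy=3.6,interpolation=cv2.INTER_CUBIC);cv2.imwrite("pics/crop1.png",c[...,::-1])
h=cv2.cvtColor(p,cv2.COLOR_RGB2HSV)
for n in("top","scene"):
    z=np.load(f"pics/{n}.npz");h=cv2.cvtColor(z["p"],cv2.COLOR_RGB2HSV)
    m=(((h[...,0]<6)|(h[...,0]>174))&(h[...,1]>170)&(h[...,2]>80)).astype(np.uint8)
    k,l,s,ce=cv2.connectedComponentsWithStats(m)
    for i in range(1,k):
        if s[i,4]<20: continue
        v,u=np.where(l==i);dd=z["d"][v,u];ok=dd>0
        w=world(n,np.c_[u,v][ok],d=dd[ok]);top=w[w[:,2]>np.percentile(w[:,2],97)-4]
        print(n,ce[i].round(1),s[i,4],"ztop",top[:,2].mean().round(1),"xy",top[:,:2].mean(0).round(1),"all",((w.min(0)+w.max(0))/2).round(1))
print(world("top",[[197,192],[177,192],[218,192],[256,158],[227,175]],z=12).round(1))
```

```text
top [475.5  23. ] 104 ztop 133.4 xy [ 865.9 -443.1] all [ 864.4 -442.3  122.1]
top [195.2 152.4] 81 ztop 69.9 xy [608.8 124.6] all [608.6 124.4  57.8]
top [259.3 244.8] 20 ztop 47.2 xy [426.9  -1.5] all [426.3  -1.7  46.7]
scene [251.8 151.1] 148 ztop 69.7 xy [609.  123.5] all [651.3 171.3  36.3]
scene [222.1 222.3] 90 ztop 46.5 xy [426.9  -2.6] all [427.7  -3.2  33.5]
[[537.8 124.6  12. ]
 [537.9 165.8  12. ]
 [537.6  81.4  12. ]
 [609.9   2.4  12. ]
 [573.5  63.   12. ]]
```

View pics/crop1.png

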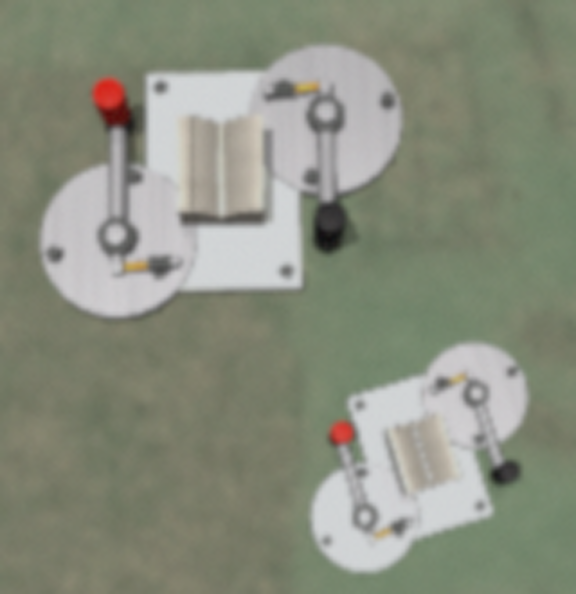

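The crop confirms the larger rest is the upper-left one: its red knob tops out at z≈70 (the smaller one's at 47) and its hinge is 70 mm from the knob. The knob is at about (609,124) and the hinge at about (539,124), so the end position is near (539,194). I'll close the fingers along x, clear of the vee block.

```bash
python3 -m inch '[60,20,36,-4,0,0,3.6, 60,41,72,-8,0,0,7.1, 60,61,107,-12,0,0,10.7, 60,82,143,-16,0,0,14.2, 60,102,179,-20,0,0,17.8]' 30
python3 -m inch '[60,20,36,-4,0,0,3.6, 60,41,72,-8,0,0,7.1, 60,61,107,-12,0,0,10.7, 60,82,143,-16,0,0,14.2, 60,102,179,-20,0,0,17.8]'
```

```text
time: 0.6
tool_pos: [304.9, -410.6, 210.9]
eef_rot: [-2.98, -0.992, 0.0]
contact_force: [1.3, -0.1, -0.1]
opening: 51.5
gripper_force: 0.0
time: 1.1
tool_pos: [406.9, -231.8, 191.1]
eef_rot: [2.791, 1.442, -0.0]
contact_force: [0.8, -0.7, 0.2]
opening: 51.4
gripper_force: 0.0
```

```bash
python3 -m inch '[60,20,36,-4,0,0,3.6, 60,41,72,-8,0,0,7.1, 60,61,107,-12,0,0,10.7, 60,82,143,-16,0,0,14.2, 60,102,179,-20,0,0,17.8]' 
python3 -m inch '[60,20,36,-4,0,0,3.6, 60,41,72,-8,0,0,7.1, 60,61,107,-12,0,0,10.7, 60,82,143,-16,0,0,14.2, 60,102,179,-20,0,0,17.8]'
python3 - <<'E'
from h import *
s=robot.get_state();print(s["tool_pos"].round(1),s["qpos"].round(2),s["eef_rot"].round(3))
p,d=grab("scene");a=cv2.resize(p[100:260,150:380],None,fx=3,fy=3)
cv2.imwrite("pics/s2.png",a[...,::-1])
E
```

```text
time: 1.6
tool_pos: [508.8, -52.9, 171.0]
eef_rot: [-2.535, -1.856, 0.0]
contact_force: [0.3, -1.1, -0.5]
opening: 51.5
gripper_force: 0.0
time: 2.1
tool_pos: [610.9, 125.9, 150.7]
eef_rot: [-2.217, -2.225, 0.001]
contact_force: [0.4, -0.6, -1.1]
opening: 51.5
gripper_force: 0.0
[610.9 125.9 150.7] [ 0.04  0.56 -0.49  1.64  0.3   1.02 -0.54] [-2.217e+00 -2.225e+00  1.000e-03]
```

View pics/s2.png

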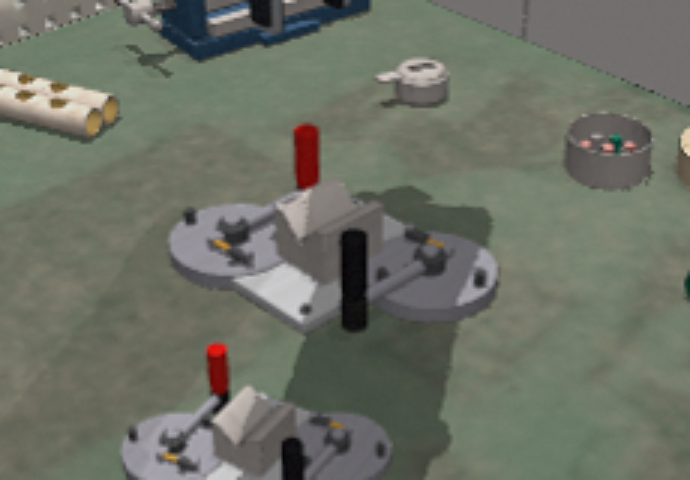

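The picture shows the knob untouched at crop (307,155), with the finger tips just above it at (265,10) and (345,5). I'll descend around the knob and close.

```bash
python3 -m inch '[60,-1,-1,-25,0,0,0, 60,-2,-2,-50,0,0,0, 60,-2,-2,-75,0,0,0, 60,-2,-2,-97,0,0,0, 60,-2,-2,-117,0,0,0]' 30
python3 -m inch '[0,0,0,0,0,0,0, 0,0,0,0,0,0,0, 0,0,0,0,0,0,0, 0,0,0,0,0,0,0, 0,0,0,0,0,0,0]' 30
```

```text
time: 2.65
tool_pos: [607.8, 122.3, 32.7]
eef_rot: [-2.219, -2.223, 0.002]
contact_force: [-0.3, 0.5, -0.0]
opening: 51.3
gripper_force: 0.0
time: 3.15
tool_pos: [610.6, 122.9, 35.2]
eef_rot: [2.219, 2.221, 0.006]
contact_force: [7.8, 1.0, -12.1]
opening: 17.0
gripper_force: 30.6
```

```bash
python3 -m inch '[0,-0.3,7,0,0,0,0, 0,-1.4,13.9,0,0,0,0, 0,-3.1,20.7,0,0,0,0, 0,-5.5,27.3,0,0,0,0, 0,-8.6,33.6,0,0,0,0]' 40
```

```text
time: 3.65
tool_pos: [601.7, 156.3, 35.2]
eef_rot: [2.219, 2.221, 0.005]
contact_force: [6.2, 0.2, -11.8]
opening: 16.7
gripper_force: 39.3
```

```bash
python3 -m inch '[0,-3.6,5.9,0,0,0,0, 0,-7.9,11.5,0,0,0,0, 0,-12.6,16.6,0,0,0,0, 0,-17.9,21.2,0,0,0,0, 0,-23.6,25.3,0,0,0,0]'
python3 -m inch '[0,-6,3.5,0,0,0,0, 0,-12.4,6.3,0,0,0,0, 0,-19.1,8.6,0,0,0,0, 0,-25.9,10.1,0,0,0,0, 0,-32.8,10.9,0,0,0,0]'
```

```text
time: 4.15
tool_pos: [576.6, 182.1, 35.0]
eef_rot: [2.22, 2.223, 0.003]
contact_force: [4.0, 1.0, -6.9]
opening: 17.1
gripper_force: 39.8
time: 4.65
tool_pos: [542.7, 192.2, 34.7]
eef_rot: [2.219, 2.223, -0.001]
contact_force: [-0.7, -1.9, 3.8]
opening: 17.0
gripper_force: 40.8
```

```bash
python3 -m inch '[0,-2,0.3,0,0,0,0, 0,-3,0.3,0,0,0,0, 0,-3,0.3,0,0,0,0, 0,-3,0.3,0,0,0,0, 0,-3,0.3,0,0,0,0]'
python3 -m inch '[60,0,0,0,0,0,0, 60,0,0,0,0,0,0, 60,0,0,0,0,0,0, 60,0,0,0,0,0,0, 60,0,0,0,0,0,0]'
python3 -m inch '[60,0,0,20,0,0,0, 60,0,0,50,0,0,0, 60,0,0,90,0,0,0, 60,0,0,135,0,0,0, 60,0,0,180,0,0,0]'
python3 - <<'E'
from h import *
for n in("top","scene"):
    p,d=grab(n)
    h=cv2.cvtColor(p,cv2.COLOR_RGB2HSV)
    m=(((h[...,0]<6)|(h[...,0]>174))&(h[...,1]>170)&(h[...,2]>80)).astype(np.uint8)
    k,l,s,ce=cv2.connectedComponentsWithStats(m)
    for i in range(1,k):
        if s[i,4]<20: continue
        v,u=np.where(l==i);dd=d[v,u];ok=dd>0
        w=world(n,np.c_[u,v][ok],d=dd[ok]);top=w[w[:,2]>np.percentile(w[:,2],97)-4]
        print(n,ce[i].round(1),top.mean(0).round(1))
cv2.imwrite("pics/s3.png",cv2.resize(p[100:260,150:380],None,fx=3,fy=3)[...,::-1])
E
```

```text
time: 5.15
tool_pos: [540.4, 192.3, 34.6]
eef_rot: [2.22, 2.222, -0.001]
contact_force: [-1.9, -3.2, 6.7]
opening: 16.8
gripper_force: 41.2
time: 5.65
tool_pos: [540.4, 192.9, 34.2]
eef_rot: [-2.219, -2.223, -0.0]
contact_force: [-0.5, 0.6, 0.5]
opening: 51.0
gripper_force: 0.0
time: 6.15
tool_pos: [540.0, 192.7, 215.9]
eef_rot: [-2.219, -2.223, 0.0]
contact_force: [0.3, -0.1, -0.5]
opening: 51.7
gripper_force: 0.0
top [475.5  23.1] [ 864.7 -442.3  137.3]
scene [205.2 151.7] [538.5 192.2  69.8]
scene [222.2 222.2] [427.   -3.   46.7]
```

View pics/s3.png

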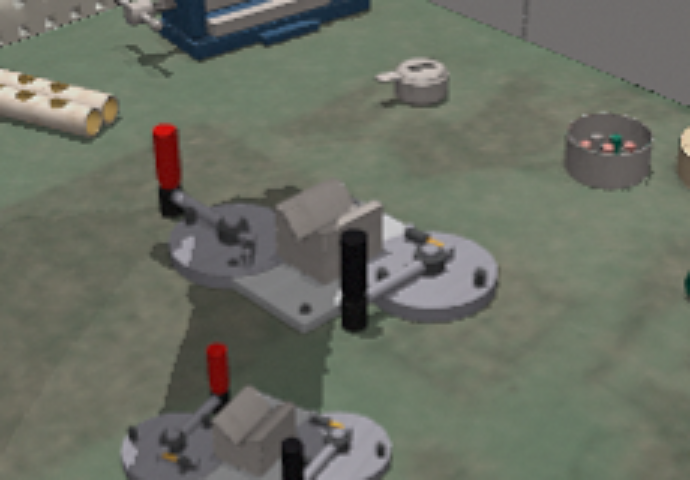

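The picture shows the red knob at crop (167,155) with its leg square out. The scene camera measures it at (538.5,192.2), which matches about 1.57 rad. The black leg at (354,280) is still folded, and the gripper is clear above.

```bash
python3 -c "
from bench import robot
print(robot.job_done())"
```

```text
the job is handed in; nothing more can be done
None
```

The red-knobbed leg on the larger rest is swung out to about 1.57 rad by camera and released, the black-knobbed leg is still folded, and I handed the job in at about 6 s; no verdict came back.

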